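# Open the gear cover past its hidden safety catch

### The arm

A 7-joint arm with a two-finger parallel gripper is mounted at the origin on a cart in front of the work surface, level with it; the furniture and walls round the work are solid. World frame = base frame: x ahead of the robot, y to its left, z up, the work surface at z = 0. Lengths are in m, angles in rad, forces in N, time in s.
With the tool pointing down it reaches from about 0.4 to 0.85 m from the base axis. Payload 10.4 kg.
Tool frame: the origin (TCP) lies between the finger pads; the fingertips stand env.tip_extent ahead of it and the grasp point (between the pads) lies 3 mm ahead of it (env.tip_extent is the distance from the TCP to the fingertips, in m); y points along the fingers, z is the direction in which the jaws open and shut, and the axes are right-handed (so a half turn about y gives the same grasp; the last joint's range is limited). The gripper opens to 87 mm and grips with 3 to 60 N. Pads are 19 mm wide; open, the fingers measure 117 mm over their backs; the gripper's body (75 mm by 190 mm) begins 51 mm behind the grasp point.
Start: joints at [1.312, 0.332, -0.065, 1.46, 0.022, 1.35, -0.088], TCP at [0.146, -0.608, 0.245] pointing down, gripper open.
Joint ranges: [-2.6, 2.6], [-0.5, 2.12], [-1.47, 1.34], [0.16, 2.42], [-1.27, 4.41], [0.06, 2.06], [-2.6, 2.6]. Speed limits (rad/s): [2.22, 2.22, 2.79, 2.79, 3.14, 3.14, 3.14].

### API

Orientations are given as a unit quaternion [w, x, y, z].
In Python, from cell import env, eyes gives the robot as it stands.
- The arm moves only by the shell command python3 -m inch 'ROWS' [FORCE]. ROWS is JSON, a list of rows, each a list of 7 numbers: the shift along the tool's x, y, z in m, then the turn, a rotation vector about the tool's x, y, z in rad, then the opening in per cent of the stroke, from 0 (shut) to 100 (fully open). In form: [[x, y, z, ax, ay, az, fingers], ...]. A call has exactly 5 rows; each row is the pose to reach, as a shift and turn from the pose commanded when the call began, along the tool's axes at that moment; what a row does not reach only later rows make up. A row lasts 1/12 s, in which the tool goes at most 41.7 mm and 7.16 degrees, less where a joint would pass 70% of its speed; a pose out of reach is approached as far as the arm can. A call with a gripper value outside its range is refused whole. The fingers move at their own pace and stop on an object; FORCE is the grip in N (left out, the last holds). Time passes only in rows, so rows that repeat a pose let the fingers close, or fill a call up. It gives the time, the measured TCP pose, the force and the opening at its end, in the units of the state.
- env.state(): the state, without advancing time (a new reading comes with each control period).
- eyes.camera(name): name is "scene" or "top" or "wrist"; returns the picture (480x640x3 uint8, red, green, blue); there is no depth.
- eyes.camera_params(name): a dict with "fx", "fy", "cx", "cy" (pixels), "extrinsics" (4x4, takes a point from world to camera coordinates); the wrist camera has in their place "hand_eye" (4x4, takes a point from camera to tool coordinates, whose origin is the TCP and whose axes are the tool frame's). Camera axes: x right, y down, z forward; pixel columns grow to the right and rows downward; lengths in m; the calibration is good to about 2 mm. A picture is of the moment at which its call begins: read the wrist's pose just before it. camera_params takes no time and is no camera call.
- env.finish_job(): hands the job in, once; it reports no verdict.
The state is a dict: "t": time; "q": joint angles; "joint_velocities": joint speeds; "joint_efforts": joint torques, N m; "tool_pos": TCP position; "tool_rot": TCP orientation; "contact_force": force on the tool from outside, world axes, zero at the start; "torque": the same for the moment, N m; "width": finger opening in m.
Only numpy, scipy, OpenCV 4.12 (cv2) and the standard library are available. Lean on these libraries where they do the work, as an engineer would, in place of code of your own. Each camera call takes 0.05 s, during which the arm holds its last target.

### The job

The green hood over the gears has popped up at its front edge, on the robot's left, but a hidden sprung safety catch under that edge still holds it. Reach in under the front edge, feel for the catch and push it aside, away from the robot, while lifting; then swing the hood right up until it stands fully open, and let go. Do not force anything, and leave the things lying beside it alone.

Things in the scene. Friction and masses are not known exactly. Their poses are not given: they have to be found in the camera images.
- machine: Fixed grey gearbox bed, a green hood hinged at its rear. Origin: on the bench under the middle; +x from its front (the robot's left) to its rear (robot's right), +y away from the robot, z up. Bed x -125 to +105 mm, 220 mm wide, flat deck 30 mm above the bench. On the deck: the catch, thin stops at x -10, y +-100 mm, and gears from x = 7 mm rearward, 28 mm high; the rest is free.
- hood_edge (a point): Middle of the hood's lower front edge, moves with the hood. Start: machine x -82 mm, 90 mm above the bench, so a slot 60 mm high is open over the deck. From it a level flange 18 mm wide, 4 thick, runs inward over the full width; lift and push on its underside. Hood 210 mm wide, side walls 4 mm. Front face rises 26 mm, then slopes back to its highest point, 132 mm up at x -61 mm.
- slot (a point): Middle of the slot, halfway between deck and front edge as found (machine x -82, y 0, z 60 mm). The untracked catch is a dark lever on an upright pin 58 mm behind the edge, at a y anywhere from -40 to +35 mm. Its upright tab, 6 mm thick, points from the pin to the front, ends 8 mm behind the edge, and spans 20 to 52 mm above the deck. The lever's nose lies over the flange.
- pin_line (a point): Point on the deck at machine x -24, y 0 mm: the catch pin stands level with it in x. The lever swings only to +y (away from the robot), 3 N at first touch to 7 N; rigid the other way. About 0.7 rad frees the hood: tab pushed some 28 mm where touched 29 mm before the pin; stop at 1.4 rad. Hold it aside until the edge has risen 15 mm. Lifting hard sooner jams it; the nose leaves 3.5 mm play.
- hood_hinge (a point): Middle of the hood's hinge axis, which is horizontal, along the machine's y; 72 mm above the bench, at x = +90 mm of the machine.
- hood (a joint): Opening angle of the hood from its popped-up start, rad: 0 = as found (it goes no lower), 1.55 = stop, fully open with the front edge straight above the hinge. The hinge is stiff: lifting at the front edge takes about 5 N and the hood stays where it is left.
- abrasive_block: Loose rubbing block, grey with a red top, 50x90x34 mm, beyond the machine. Origin: centre of its underside. Leave it alone.
- tape_measure: Loose yellow tape measure, 67x84x29 mm, beyond the machine, away from the robot. Origin: centre of its underside. Leave it alone.

How it is judged:
By the outcome, as a careful person would: the job done as asked, in the order asked, and still so for the second after the job is handed in, with the robot touching nothing.
It also fails if it takes over 48 s, if anything falls off the work surface, if the arm or the gripper's body presses on something with over 40 N, if the wrist force passes 120 N, or if a joint passes its speed limit or range.

## Working session

There is one attempt and no reset: what is moved stays moved. The work goes in short steps, Python scripts to look and compute and a shell command to move; the robot and the scene stay as the last step left them, time stands still between calls to the robot, and variables do not carry over. Pictures are saved under pics/ and viewed, and the job is handed in when it is done.

```bash
ls; mkdir -p pics; python3 - <<'E'
from cell import env, eyes
import cv2
s=env.state()
for k in s: print(k,s[k])
print(env.tip_extent)
for n in ["scene","top","wrist"]:
    im=eyes.camera(n); cv2.imwrite(f"pics/{n}0.png",im[:,:,::-1])
    print(n,eyes.camera_params(n))
E
```

```text
pics
t 0.0
q [ 1.3123905   0.33288909 -0.06469126  1.46097486  0.0215452   1.34990132
 -0.08847549]
joint_velocities [ 1.36059303e-03 -1.68731768e-03  3.23713308e-04  2.92067155e-05
 -2.29698402e-04 -1.40657152e-03 -3.96429744e-04]
joint_efforts [-4.06563968e-04 -6.23252392e+01  2.43330665e-02 -3.89896524e+01
 -6.13441039e-02  3.98346945e-02  1.37747220e-04]
tool_pos [ 0.1459359  -0.60733888  0.24372711]
tool_rot [ 0.0831177  -0.08325429  0.70271529 -0.70167756]
contact_force [ 0.18580203 -0.43374252 -0.35947665]
torque [-0.00387988  0.03569104 -0.0102216 ]
width 0.0872127273439509
0.022
scene {'fx': 532.8573272768707, 'fy': 532.8573272768707, 'cx': 318.4958768257699, 'cy': 237.9480345090942, 'extrinsics': array([[ 0.59522655, -0.80352449, -0.00733158, -0.30740929],
       [-0.48269516, -0.35024182, -0.80270546,  0.39118212],
       [ 0.64242566,  0.48133052, -0.59633061,  0.46009406],
       [ 0.        ,  0.        ,  0.        ,  1.        ]])}
top {'fx': 487.1022392051309, 'fy': 487.1022392051309, 'cx': 315.96124131883437, 'cy': 245.0270787441602, 'extrinsics': array([[-2.60072593e-02, -9.99661711e-01, -2.93988507e-04,
         1.24513577e-01],
       [-9.83855316e-01,  2.56481275e-02, -1.77118298e-01,
         6.11619146e-01],
       [ 1.77065921e-01, -4.31711934e-03, -9.84189526e-01,
         8.46235194e-01],
       [ 0.00000000e+00,  0.00000000e+00,  0.00000000e+00,
         1.00000000e+00]])}
wrist {'fx': 370.26075012187397, 'fy': 370.26075012187397, 'cx': 318.49521560961824, 'cy': 233.74351641573162, 'hand_eye': array([[-6.98256905e-04,  9.65036033e-01,  2.62116326e-01,
        -7.08717272e-02],
       [-2.34667512e-04, -2.62116540e-01,  9.65036198e-01,
        -1.40843997e-01],
       [ 9.99999729e-01,  6.12333003e-04,  4.09487289e-04,
         9.76528182e-04],
       [ 0.00000000e+00,  0.00000000e+00,  0.00000000e+00,
         1.00000000e+00]])}
```

View pics/scene0.png

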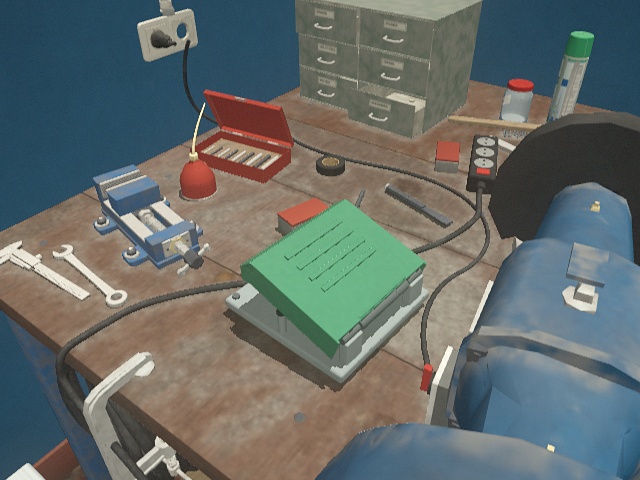

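View pics/top0.png

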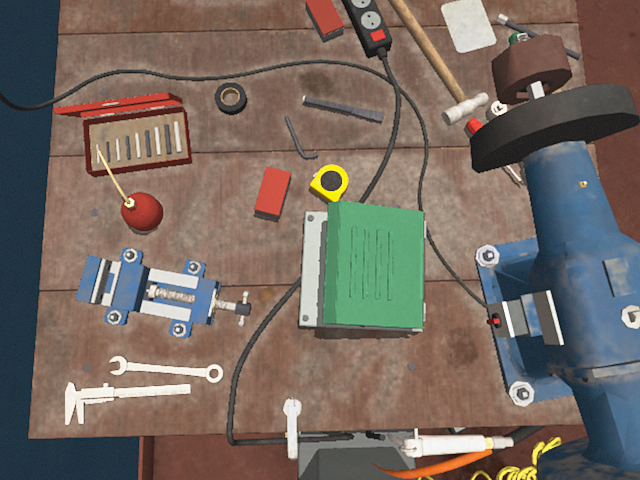

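View pics/wrist0.png

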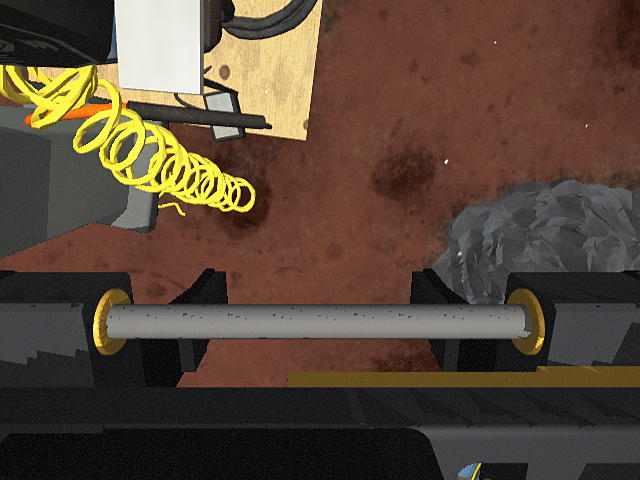

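The top view shows the machine at about pixels (300–427, 203–330) with the deck strip on its left. A bench grinder stands on the right, between the arm's start and the machine. The tape measure is at (329,182) and the block at (272,193). Next I'll measure the machine pose and the grinder's height.

```bash
cat > h.py <<'E'
import numpy as np, cv2
from scipy.spatial.transform import Rotation as Rn
from cell import env, eyes
P={n:eyes.camera_params(n) for n in ["scene","top","wrist"]}
def K(n): p=P[n]; return np.array([[p['fx'],0,p['cx']],[0,p['fy'],p['cy']],[0,0,1.]])
def toolT(s=None):
    s=s or env.state(); T=np.eye(4); q=s['tool_rot']
    T[:3,:3]=Rn.from_quat([q[1],q[2],q[3],q[0]]).as_matrix(); T[:3,3]=s['tool_pos']; return T
def ext(n,s=None):
    if n!='wrist': return P[n]['extrinsics']
    return np.linalg.inv(toolT(s)@P[n]['hand_eye'])
def ray(n,uv,E=None):
    E=ext(n) if E is None else E
    d=E[:3,:3].T@(np.linalg.inv(K(n))@np.array([uv[0],uv[1],1.])); return -E[:3,:3].T@E[:3,3], d/np.linalg.norm(d)
def onplane(n,uv,z,E=None):
    c,d=ray(n,uv,E); return c+d*(z-c[2])/d[2]
def tri(a,b):
    (c1,d1),(c2,d2)=a,b
    A=np.stack([d1,-d2],1); t=np.linalg.lstsq(A,c2-c1,rcond=None)[0]
    p,q=c1+d1*t[0],c2+d2*t[1]; return (p+q)/2, np.linalg.norm(p-q)
def proj(n,X,E=None):
    E=ext(n) if E is None else E
    X=np.atleast_2d(X); Y=X@E[:3,:3].T+E[:3,3]; Y=Y@K(n).T; return Y[:,:2]/Y[:,2:]
E
python3 - <<'E'
from h import *
np.set_printoptions(precision=3,suppress=True)
for n in ["scene","top"]: print(n,ray(n,(320,240)))
a=cv2.imread('pics/top0.png'); b=cv2.imread('pics/scene0.png')
cv2.imwrite('pics/c1.png',cv2.resize(a[190:345,285:445],None,fx=4.8,fy=3.8,interpolation=cv2.INTER_CUBIC))
cv2.imwrite('pics/c2.png',cv2.resize(b[190:390,210:440],None,fx=3.2,fy=3,interpolation=cv2.INTER_CUBIC))
for uv in [(304,212),(301,328)]: print(onplane('top',uv,.03))
# grinder wheel etc
print('tool rest top? ', tri(ray('top',(488,255)),ray('scene',(440,350))))
for z in (0,.1,.2,.3): print(z,[onplane('top',u,z)[:2] for u in [(472,165),(637,90),(520,400),(584,183)]])
E
```

```text
scene (array([ 0.076, -0.331,  0.586]), array([ 0.642,  0.478, -0.599]))
top (array([0.455, 0.112, 0.941]), array([ 0.187, -0.013, -0.982]))
[0.684 0.13  0.03 ]
[0.464 0.14  0.03 ]
tool rest top?  (array([ 0.572, -0.189,  0.05 ]), np.float64(0.048902592433854856))
0 [array([ 0.781, -0.212]), array([ 0.935, -0.568]), array([ 0.322, -0.263]), array([ 0.737, -0.433])]
0.1 [array([ 0.746, -0.177]), array([ 0.884, -0.496]), array([ 0.336, -0.223]), array([ 0.707, -0.375])]
0.2 [array([ 0.712, -0.143]), array([ 0.833, -0.424]), array([ 0.351, -0.183]), array([ 0.677, -0.317])]
0.3 [array([ 0.677, -0.108]), array([ 0.782, -0.351]), array([ 0.365, -0.143]), array([ 0.647, -0.259])]
```

View pics/c1.png

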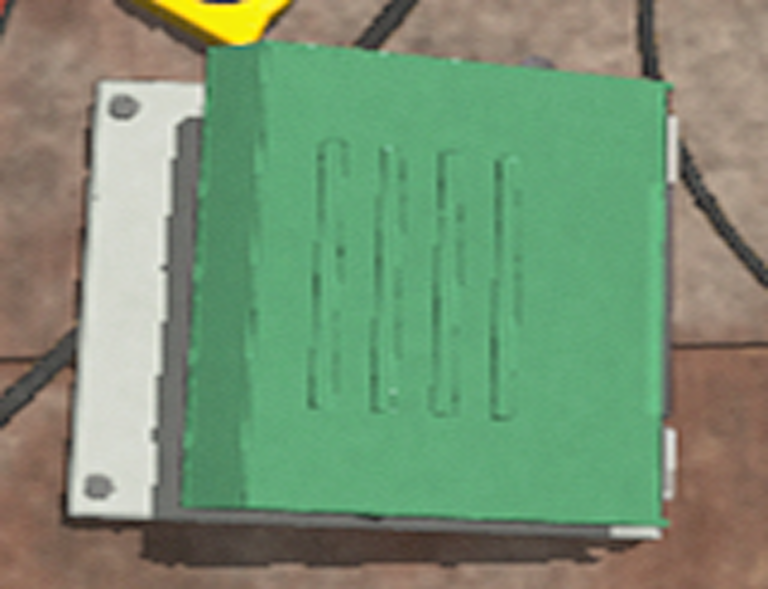

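View pics/c2.png

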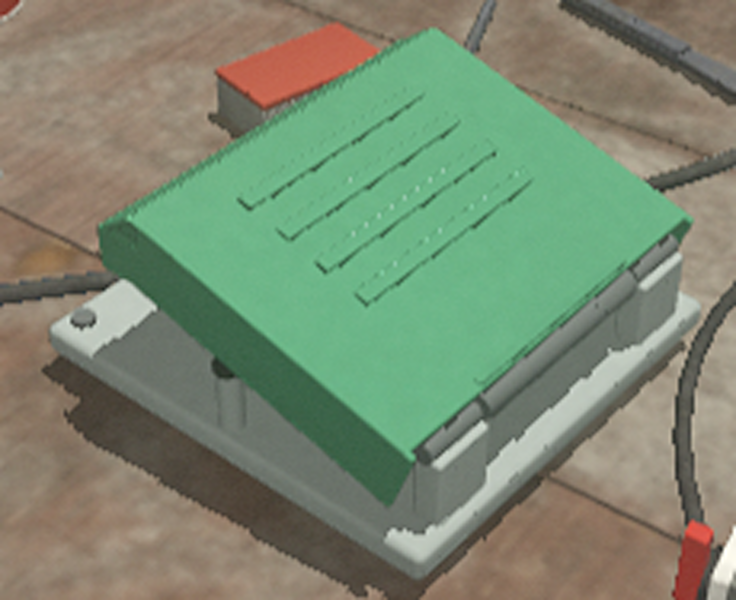

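```bash
python3 - <<'E'
from h import *
np.set_printoptions(precision=4,suppress=True)
t=lambda u:(285+u[0]/4.8,190+u[1]/3.8); s=lambda u:(210+u[0]/3.2,190+u[1]/3)
print('near-front',onplane('top',t((68,517)),.03),onplane('scene',s((50,335)),.03),tri(ray('top',t((68,517))),ray('scene',s((50,335)))))
print('far-front',onplane('top',t((98,84)),.03))
print('near rear',onplane('scene',s((418,566)),.03), 'far rear',onplane('scene',s((699,304)),.03))
print('hood peak near',tri(ray('top',t((246,507))),ray('scene',s((135,218)))))
# fit
obs=[('top',t((68,517)),(-.125,-.11,.03)),('scene',s((50,335)),(-.125,-.11,.03)),('top',t((98,84)),(-.125,.11,.03)),('scene',s((418,566)),(.105,-.11,.03)),('scene',s((699,304)),(.105,.11,.03)),
('top',t((246,507)),(-.061,-.105,.132)),('top',t((267,42)),(-.061,.105,.132))]
from scipy.optimize import least_squares
def M(p,X): c,s_=np.cos(p[2]),np.sin(p[2]); x,y,z=X; return np.array([p[0]+c*x-s_*y,p[1]+s_*x+c*y,z])
f=lambda p:np.concatenate([proj(n,M(p,X))[0]-u for n,u,X in obs])
r=least_squares(f,[.57,.02,-1.6],loss='soft_l1'); print(r.x,r.fun.reshape(-1,2))
for n in('top','scene'):
    im=cv2.imread(f'pics/{n}0.png')
    for X in [(-.125,-.11,.03),(-.125,.11,.03),(.105,-.11,.03),(.105,.11,.03),(-.082,-.105,.09),(-.082,.105,.09),(-.061,-.105,.132),(-.061,.105,.132),(.09,-.105,.072),(.09,.105,.072),(-.01,-.1,.03)]:
        u=proj(n,M(r.x,X))[0]; cv2.circle(im,(int(round(u[0])),int(round(u[1]))),2,(255,0,255),-1)
    sub=im[180:400,200:450]; cv2.imwrite(f'pics/fit_{n}.png',cv2.resize(sub,None,fx=3,fy=2.7))
E
```

```text
near-front [0.468  0.1434 0.03  ] [0.4633 0.1349 0.03  ] (array([0.4688, 0.1431, 0.021 ]), np.float64(0.0018835469882525547))
far-front [0.684 0.127 0.03 ]
near rear [ 0.4474 -0.087   0.03  ] far rear [ 0.664  -0.1015  0.03  ]
hood peak near (array([0.4702, 0.0781, 0.1285]), np.float64(0.002429359014860578))
[ 0.5663  0.0102 -1.6463] [[ 0.1252  1.0526]
 [-2.6211 -3.253 ]
 [ 0.2181 -0.765 ]
 [ 0.0714 -0.9931]
 [ 1.9584 -1.1395]
 [ 0.0771  1.8505]
 [ 0.8483  0.3297]]
```

```bash
python3 -c "
import cv2,numpy as np
a=cv2.imread('pics/fit_top.png');b=cv2.imread('pics/fit_scene.png')
cv2.imwrite('pics/fit.png',cv2.resize(np.vstack([a,b]),(600,600*594*2//750 if 0 else 600)))"
```

```text
(no output)
```

View pics/fit.png

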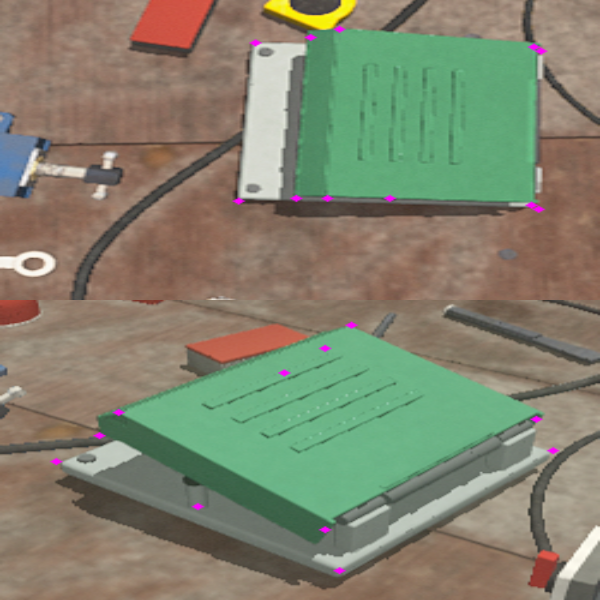

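```bash
python3 - <<'E'
from h import *
np.set_printoptions(precision=3,suppress=True)
print('wheel left',tri(ray('top',(472,163)),ray('scene',(486,205))))
print('shaft bit',tri(ray('top',(583,184)),ray('scene',(596,206))))
print('box',tri(ray('top',(615,265)),ray('scene',(584,262))))
print('bot',tri(ray('top',(495,321)),ray('scene',(428,378))))
print('spray',tri(ray('top',(532,60)),ray('scene',(580,40))))
E
```

```text
wheel left (array([ 0.72 , -0.147,  0.178]), np.float64(0.007639230641030664))
shaft bit (array([ 0.658, -0.282,  0.259]), np.float64(0.0001235346281317057))
box (array([ 0.535, -0.301,  0.27 ]), np.float64(0.006598677819759557))
bot (array([ 0.466, -0.195,  0.092]), np.float64(0.0018569982298435005))
spray (array([ 0.792, -0.18 ,  0.383]), np.float64(0.027753441138038414))
```

```bash
cat >> h.py <<'E'
mp=(0.5663,0.0102,-1.6463)
mx=np.array([np.cos(mp[2]),np.sin(mp[2]),0]); my=np.array([-mx[1],mx[0],0]); Z=np.array([0,0,1.])
def W(X): X=np.asarray(X,float); return np.array([mp[0],mp[1],0])+mx*X[0]+my*X[1]+Z*X[2]
def Mc(w): d=np.asarray(w)-np.array([mp[0],mp[1],0]); return np.array([d@mx,d@my,d[2]])
def Rt(th,flip=1):  # pitch down th; camera below (flip=1)
    c,s=np.cos(th),np.sin(th); y=c*mx-s*Z; x=(s*mx+c*Z)*flip; return np.stack([x,y,np.cross(x,y)],1)
def go(pos,R=None):
    T=toolT(); R=T[:3,:3] if R is None else R
    d=T[:3,:3].T@(np.asarray(pos)-T[:3,3]); rv=Rn.from_matrix(T[:3,:3].T@R).as_rotvec()
    print('shift',np.round(d,4),'rotvec',np.round(rv,4),'rows>=',np.ceil(max(np.linalg.norm(d)/.0417,np.degrees(np.linalg.norm(rv))/7.16)*10)/10)
def st():
    s=env.state(); T=toolT(s)
    print('t %.2f'%s['t'],'q',np.round(s['q'],2),'mach TCP',np.round(Mc(s['tool_pos'])*1e3,1),'tip',np.round(Mc(s['tool_pos']+T[:3,1]*.022)*1e3,1),'pitch',round(float(np.degrees(np.arcsin(-T[2,1]))),1))
    f=s['contact_force']; print('F mach',np.round([f@mx,f@my,f[2]],2),'w',round(s['width']*1e3,1))
np.set_printoptions(precision=4,suppress=True)
E
python3 -m inch '[[0,-0.041,0,0,0,0,0],[0,-0.082,0,0,0,0,0],[0,-0.123,0,0,0,0,0],[0,-0.164,0,0,0,0,0],[0,-0.205,0,0,0,0,0]]' 20
python3 - <<'E'
from h import *
st()
go([0.36,-0.38,0.49],Rn.from_euler('z',36,degrees=True).as_matrix()@toolT()[:3,:3])
E
```

```text
t: 0.57
tool_pos: [0.1458, -0.6072, 0.4515]
tool_rot: [-0.083, 0.083, -0.702, 0.702]
contact_force: [0.6, -2.3, 0.8]
width: 0.0613
t 0.57 q [ 1.3   0.33 -0.05  1.04  0.02  1.77 -0.08] mach TCP [ 647.3 -372.7  451.5] tip [ 647.3 -372.7  429.5] pitch 90.0
F mach [2.24 0.72 0.79] w 61.3
shift [-0.2613 -0.0385 -0.1709] rotvec [ 0.     -0.6283  0.    ] rows>= 7.6
```

```bash

python3 -m inch '[[-0.034,-0.008,-0.022,0,-0.1,0,0],[-0.068,-0.016,-0.044,0,-0.2,0,0],[-0.102,-0.024,-0.066,0,-0.3,0,0],[-0.136,-0.03,-0.088,0,-0.4,0,0],[-0.17,-0.035,-0.11,0,-0.5,0,0]]'
python3 - <<'E'
from h import *
st()
go([0.46,-0.22,0.49],Rn.from_euler('z',28,degrees=True).as_matrix()@toolT()[:3,:3])
E
```

```text
t: 0.98
tool_pos: [0.2866, -0.4594, 0.485]
tool_rot: [-0.256, 0.256, -0.659, 0.659]
contact_force: [0.9, -1.2, 0.3]
width: 0.0283
t 0.98 q [ 1.11  0.15 -0.22  1.19  0.03  1.81  0.07] mach TCP [ 489.3 -243.4  485. ] tip [ 489.4 -243.4  463. ] pitch 90.0
F mach [1.17 1.01 0.26] w 28.3
shift [-0.2895 -0.0051 -0.0597] rotvec [ 0.0001 -0.4887  0.0002] rows>= 7.1
```

```bash

python3 -m inch '[[-0.04,-0.001,-0.008,0,-0.08,0,0],[-0.08,-0.002,-0.016,0,-0.16,0,0],[-0.12,-0.003,-0.024,0,-0.24,0,0],[-0.16,-0.004,-0.032,0,-0.32,0,0],[-0.2,-0.005,-0.04,0,-0.4,0,0]]'
python3 - <<'E'
from h import *
st()
go([0.54,0.0,0.45],Rn.from_euler('z',0,degrees=True).as_matrix()@toolT()[:3,:3])
go([0.57,0.20,0.42],Rt(np.radians(90)))
E
```

```text
t: 1.4
tool_pos: [0.4077, -0.2952, 0.4896]
tool_rot: [-0.381, 0.382, -0.595, 0.595]
contact_force: [0.8, -0.2, -0.3]
width: 0.0017
t 1.40 q [ 0.91  0.08 -0.41  1.26  0.03  1.81  0.08] mach TCP [ 316.5 -135.1  489.6] tip [ 316.5 -135.1  467.6] pitch 90.0
F mach [ 0.14  0.81 -0.34] w 1.7
shift [-0.3235  0.0395 -0.0032] rotvec [0. 0. 0.] rows>= 7.9
shift [-0.5178  0.0694 -0.0596] rotvec [ 0.     -0.3556  0.0003] rows>= 12.7
```

```bash

python3 -m inch '[[-0.041,0,-0.005,0,-0.03,0,0],[-0.082,0,-0.01,0,-0.06,0,0],[-0.123,0,-0.015,0,-0.09,0,0],[-0.164,0.0,-0.02,0,-0.12,0,0],[-0.205,0,-0.025,0,-0.15,0,0]]'
python3 - <<'E'
from h import *
st()
go([0.57,0.22,0.42],Rt(np.radians(60)))
E
```

```text
t: 1.82
tool_pos: [0.4708, -0.0986, 0.4896]
tool_rot: [-0.424, 0.424, -0.565, 0.566]
contact_force: [1.5, -1.0, -0.6]
width: 0.0006
t 1.82 q [ 0.7   0.04 -0.6   1.31  0.02  1.8  -0.18] mach TCP [115.7 -87.  489.6] tip [115.7 -87.  467.6] pitch 90.0
F mach [ 0.85  1.57 -0.6 ] w 0.6
shift [-0.3337  0.0694  0.0061] rotvec [ 0.0543 -0.2034 -0.5212] rows>= 8.2
```

```bash

python3 -m inch '[[-0.041,0.004,0.001,0.007,-0.025,-0.065,0],[-0.082,0.008,0.002,0.013,-0.05,-0.13,0],[-0.123,0.016,0.003,0.02,-0.075,-0.195,0],[-0.164,0.024,0.004,0.027,-0.1,-0.26,0],[-0.203,0.03,0.005,0.033,-0.125,-0.32,0]]'
python3 - <<'E'
from h import *
st()
go(W([-0.21,0,0.40]),Rt(np.radians(45)))
E
```

```text
t: 2.23
tool_pos: [0.5328, 0.0947, 0.4594]
tool_rot: [-0.369, 0.536, -0.453, 0.609]
contact_force: [1.2, -1.3, -0.1]
width: 0.0007
t 2.23 q [ 0.19  0.31 -0.84  1.17  0.5   1.96 -0.67] mach TCP [-81.7 -39.8 459.4] tip [-74.7 -40.  438.6] pitch 71.4
F mach [ 1.22  1.34 -0.06] w 0.7
shift [-0.1433  0.0149  0.0284] rotvec [ 0.0303 -0.0772 -0.4601] rows>= 3.8
```

```bash

python3 -m inch '[[-0.036,0.004,0.007,0.007,-0.02,-0.11,0],[-0.072,0.008,0.014,0.014,-0.04,-0.22,0],[-0.108,0.012,0.021,0.02,-0.06,-0.33,0],[-0.143,0.015,0.028,0.03,-0.077,-0.42,0],[-0.143,0.015,0.028,0.03,-0.077,-0.46,0]]'
python3 - <<'E'
from h import *
st()
go(W([-0.19,0,0.20]),Rt(np.radians(30)))
E
```

```text
t: 2.65
tool_pos: [0.5707, 0.175, 0.41]
tool_rot: [-0.29, 0.615, -0.361, 0.639]
contact_force: [0.9, -0.9, -0.4]
width: 0.0008
t 2.65 q [-0.46  0.49 -0.26  1.03  0.59  2.05 -0.65] mach TCP [-164.7   -8.   410. ] tip [-152.    -8.7  392.1] pitch 54.8
F mach [ 0.8   0.94 -0.42] w 0.8
shift [-0.1419  0.1568  0.0106] rotvec [ 0.0333 -0.0084 -0.4331] rows>= 5.1
```

```bash

python3 -m inch '[[-0.027,0.03,0.002,0.006,-0.002,-0.085,0],[-0.054,0.06,0.004,0.012,-0.003,-0.17,0],[-0.081,0.09,0.006,0.02,-0.004,-0.26,0],[-0.108,0.12,0.008,0.03,-0.006,-0.34,0],[-0.136,0.15,0.01,0.033,-0.008,-0.43,0]]'
python3 - <<'E'
from h import *
st()
go(W([-0.19,0,0.20]),Rt(np.radians(30)))
E
```

```text
t: 3.07
tool_pos: [0.5799, 0.1987, 0.2087]
tool_rot: [-0.158, 0.674, -0.209, 0.69]
contact_force: [1.2, 0.1, -0.5]
width: 0.0001
t 3.07 q [-0.63  0.81 -0.18  1.18  0.79  2.   -0.88] mach TCP [-189.    -0.6  208.7] tip [-170.    -0.6  197.6] pitch 30.2
F mach [-0.22  1.17 -0.46] w 0.1
shift [-0.008   0.0035  0.0006] rotvec [-0.0012 -0.0021 -0.0032] rows>= 0.3
```

```bash

python3 - <<'E'
from h import *
go(W([-0.19,0,0.10]),Rt(np.radians(30)))
print(Mc((toolT()@P['wrist']['hand_eye'])[:3,3]))
im=eyes.camera('wrist'); cv2.imwrite('pics/w1.png',im[:,:,::-1])
E
```

```text
shift [-0.0945  0.0538  0.0003] rotvec [-0.0012 -0.0021 -0.0032] rows>= 2.7
[-0.345  -0.0008  0.2182]
```

View pics/w1.png

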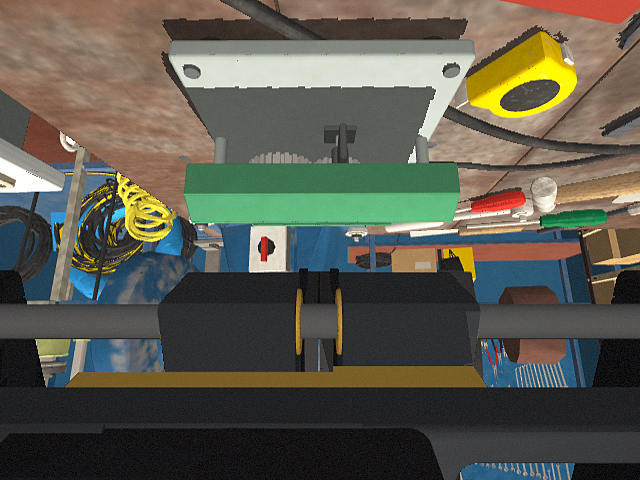

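```bash

python3 - <<'E'
import cv2
a=cv2.imread('pics/w1.png')
cv2.imwrite('pics/w1c.png',cv2.resize(a[100:190,270:420],None,fx=5,fy=5,interpolation=cv2.INTER_CUBIC))
cv2.imwrite('pics/w1d.png',cv2.resize(a[255:390,140:500],None,fx=2.2,fy=2.2,interpolation=cv2.INTER_CUBIC))
E
```

```text
(no output)
```

View pics/w1c.png

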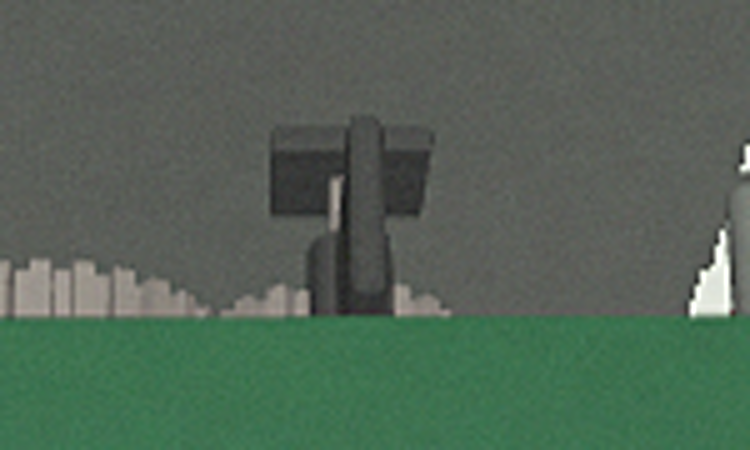

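View pics/w1d.png

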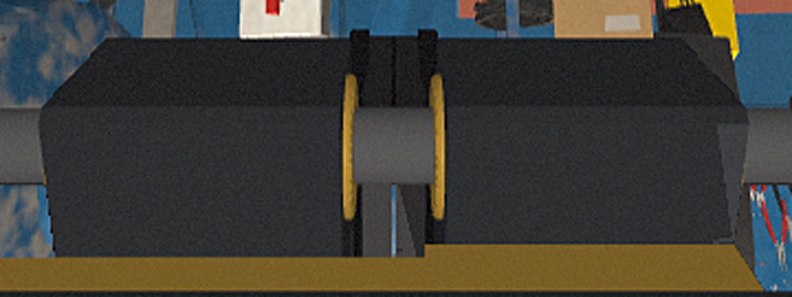

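```bash

python3 - <<'E'
from h import *
f=lambda u:(270+u[0]/5,100+u[1]/5)
E=ext('wrist')
for y in (0,.02,.03):
  for X in [(-.074,y,.05),(-.074,y,.082),(-.024,y,.05),(-.024,y,.03),(-.082,y,.09)]:
    u=proj('wrist',W(X),E)[0]; print(X,(u-[270,100])*5)
# tab front face at x=-.074: intersect ray with plane x=-.074
for u in [(347,115),(385,115),(347,290),(385,290),(365,115)]:
    c,d=ray('wrist',f(u),E); t=(-.074-Mc(c)[0])/(d@mx); print(u,Mc(c+d*t))
print('block tape tops', Mc(onplane('wrist',(535,85),.029,E)))
E
```

```text
(-0.074, 0, 0.05) [281.8744 183.5832]
(-0.074, 0, 0.082) [278.8465 368.293 ]
(-0.024, 0, 0.05) [274.797  314.9369]
(-0.024, 0, 0.03) [276.4579 217.692 ]
(-0.082, 0, 0.09) [279.3567 396.4727]
(-0.074, 0.02, 0.05) [405.6854 186.1908]
(-0.074, 0.02, 0.082) [405.9043 370.9567]
(-0.024, 0.02, 0.05) [381.3108 317.1729]
(-0.024, 0.02, 0.03) [381.528 219.903]
(-0.082, 0.02, 0.09) [410.7804 399.226 ]
(-0.074, 0.03, 0.05) [467.5849 187.4945]
(-0.074, 0.03, 0.082) [469.4269 372.2884]
(-0.024, 0.03, 0.05) [434.5633 318.2908]
(-0.024, 0.03, 0.03) [434.0588 221.0084]
(-0.082, 0.03, 0.09) [476.4855 400.6025]
(347, 115) [-0.074   0.0104  0.0374]
(385, 115) [-0.074   0.0166  0.0373]
(347, 290) [-0.074   0.0106  0.0684]
(385, 290) [-0.074   0.0167  0.0683]
(365, 115) [-0.074   0.0134  0.0374]
block tape tops [-0.1161  0.1469  0.029 ]
```

```bash
cat >> h.py <<'E'
def snap(name,fn):
    s=env.state(); E=ext(name,s); im=eyes.camera(name); cv2.imwrite('pics/'+fn+'.png',im[:,:,::-1]); np.save('pics/'+fn+'.npy',E); return im,E
E
python3 -m inch '[[-0.03,0.018,-0.004,0,0,0,0],[-0.06,0.036,-0.008,0,0,0,0],[-0.09,0.0538,-0.012,0,0,0,0],[-0.0945,0.0538,-0.012,0,0,0,0],[-0.0945,0.0538,-0.012,0,0,0,0]]'
python3 - <<'E'
from h import *
st(); snap('wrist','w2'); st()
E
```

```text
t: 3.53
tool_pos: [0.5678, 0.2005, 0.1008]
tool_rot: [-0.158, 0.676, -0.211, 0.689]
contact_force: [-0.3, 0.4, 1.1]
width: 0.0005
t 3.53 q [-0.63  0.91 -0.19  1.24  0.76  1.89 -1.  ] mach TCP [-189.9  -12.9  100.8] tip [-170.9  -12.9   89.7] pitch 30.3
F mach [-0.41 -0.29  1.08] w 0.5
t 3.58 q [-0.63  0.91 -0.19  1.24  0.76  1.89 -1.  ] mach TCP [-190.3  -11.9  102.8] tip [-171.3  -11.9   91.7] pitch 30.4
F mach [0.94 0.16 1.97] w 0.5
```

View pics/w2.png

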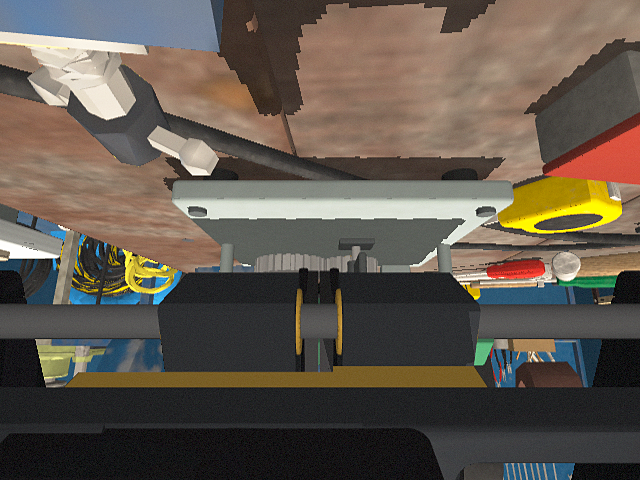

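```bash

python3 - <<'E'
from h import *
a=cv2.imread('pics/top0.png')[235:345,60:270]; b=cv2.imread('pics/scene0.png')[155:285,80:215]
cv2.imwrite('pics/v.png',np.hstack([cv2.resize(a,(420,300),interpolation=cv2.INTER_CUBIC),cv2.resize(b,(312,300),interpolation=cv2.INTER_CUBIC)]))
E=np.load('pics/w2.npy')
for X in [(-.074,.0135,.05),(-.024,.0135,.03),(-.125,-.11,.03),(-.125,.11,.03),(-.01,.1,.03),(-.01,-.1,.03)]: print(X,proj('wrist',W(X),E)[0])
c,d=ray('wrist',(354,252),E); print('tab',Mc(c+d*((-.074-Mc(c)[0])/(d@mx))))
c,d=ray('wrist',(445,255),E); print('post',Mc(c+d*((-.01-Mc(c)[0])/(d@mx))))
c,d=ray('wrist',(226,255),E); print('post',Mc(c+d*((-.01-Mc(c)[0])/(d@mx))))
E
```

```text
(-0.074, 0.0135, 0.05) [353.9373 250.3196]
(-0.024, 0.0135, 0.03) [348.3173 240.6351]
(-0.125, -0.11, 0.03) [165.4108 201.4848]
(-0.125, 0.11, 0.03) [513.3436 202.1908]
(-0.01, 0.1, 0.03) [439.9965 244.4818]
(-0.01, -0.1, 0.03) [225.4429 244.0131]
tab [-0.074   0.0135  0.0513]
post [-0.01    0.1038  0.04  ]
post [-0.01   -0.0988  0.0404]
```

View pics/v.png

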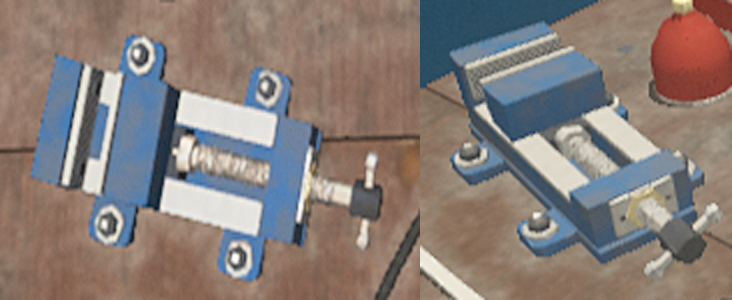

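```bash

python3 - <<'E'
from h import *
t=lambda u:(60+u[0]/2,235+u[1]*110/300); s=lambda u:((u[0]-420)*135/312+80,155+u[1]*130/300)
for n,a,b in [('knob',(367,202),(685,240)),('handle low',(362,245),(655,268)),('handle hi',(372,158),(713,210)),('movjaw near-right top',(157,206),(494,137)),('screwblock top near',(293,242),(582,205)),('screwblock top far',(318,128),(690,160))]:
    p,e=tri(ray('top',t(a)),ray('scene',s(b))); print(n,Mc(p)*1e3,e)
st()
print(Mc((toolT()@P['wrist']['hand_eye'])[:3,3]))
E
```

```text
knob [-229.0596  -81.5463   35.0678] 0.0018582714118121283
handle low [-232.2992 -109.2585   24.7733] 0.0044874941648949266
handle hi [-225.8205  -54.0701   47.9418] 0.0017635701965733606
movjaw near-right top [-421.2127 -101.4406   51.0011] 0.015019831151704317
screwblock top near [-292.5692 -114.9425   55.1509] 0.0058257118235676255
screwblock top far [-273.4601  -36.3525   60.6078] 0.0011971464059320545
t 3.58 q [-0.63  0.91 -0.19  1.24  0.76  1.89 -1.  ] mach TCP [-190.3  -11.9  102.8] tip [-171.3  -11.9   91.7] pitch 30.4
F mach [0.94 0.16 1.97] w 0.5
[-0.3462 -0.0118  0.1129]
```

```bash

python3 - <<'E'
from h import *
go(W([-0.13,-0.014,0.066]),Rt(np.radians(27)))
E
```

```text
shift [-0.0013  0.0707 -0.002 ] rotvec [ 0.001  -0.0021 -0.0593] rows>= 1.7
```

```bash

python3 -m inch '[[0,0.018,-0.001,0,0,-0.015,0],[0,0.036,-0.002,0,0,-0.03,0],[-0.001,0.054,-0.002,0,0,-0.045,0],[-0.001,0.0707,-0.002,0,0,-0.059,0],[-0.001,0.0707,-0.002,0,0,-0.059,0]]'
python3 - <<'E'
from h import *
st(); snap('wrist','w3');snap('scene','s3');st()
go(W([-0.0676,-0.014,0.066]),Rt(np.radians(27)))
E
```

```text
t: 4.0
tool_pos: [0.5625, 0.1378, 0.0664]
tool_rot: [-0.137, 0.68, -0.192, 0.695]
contact_force: [0.7, -0.8, 1.1]
width: 0.0003
t 4.00 q [-0.59  0.91 -0.16  1.36  0.8   1.81 -1.04] mach TCP [-127.   -13.4   66.4] tip [-107.3  -13.4   56.4] pitch 26.9
F mach [0.7  0.73 1.06] w 0.3
t 4.10 q [-0.59  0.91 -0.17  1.36  0.8   1.81 -1.04] mach TCP [-130.1  -13.4   67.1] tip [-110.6  -13.4   57. ] pitch 27.1
F mach [-0.58 -0.53 -0.11] w 0.4
shift [ 0.0276  0.0562 -0.0004] rotvec [ 0.0007 -0.0043 -0.0018] rows>= 1.6
```

View pics/w3.png

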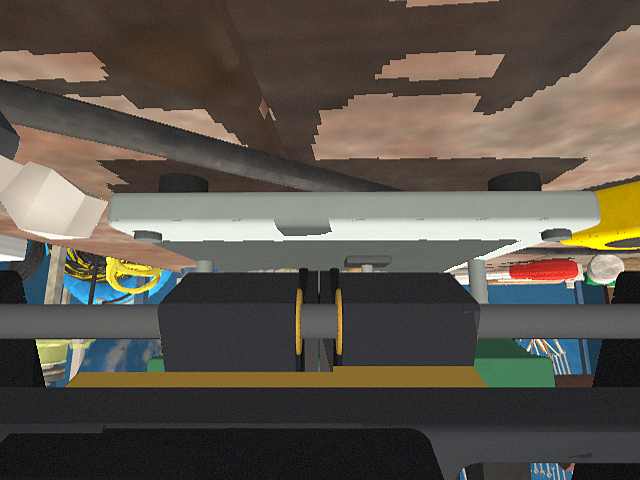

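View pics/s3.png

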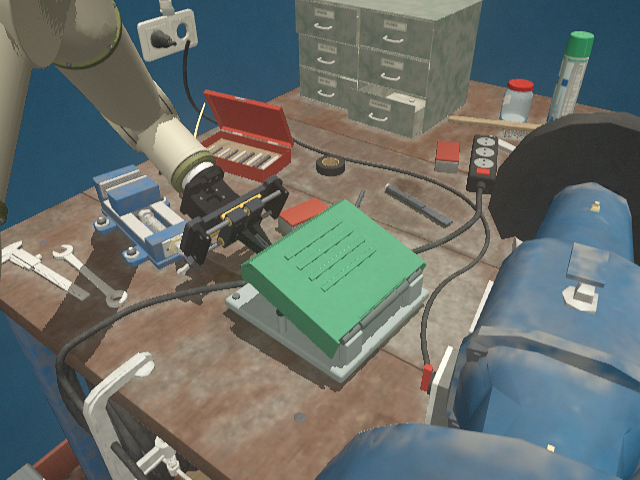

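```bash

python3 -m inch '[[0.0055,0.0112,0,0,0,0,0],[0.011,0.0224,0,0,0,0,0],[0.0165,0.0336,0,0,0,0,0],[0.022,0.0448,0,0,0,0,0],[0.0276,0.0562,0,0,0,0,0]]'
python3 -m inch '[[0,0,0,0,0,0,0],[0,0,0,0,0,0,0],[0,0,0,0,0,0,0],[0,0,0,0,0,0,0],[0,0,0,0,0,0,0]]'
python3 - <<'E'
from h import *
st(); snap('top','t4');st()
E
```

```text
t: 4.52
tool_pos: [0.5576, 0.0787, 0.0651]
tool_rot: [-0.14, 0.68, -0.192, 0.694]
contact_force: [1.1, 0.4, 0.8]
width: 0.0004
t: 4.93
tool_pos: [0.5568, 0.0789, 0.0635]
tool_rot: [-0.139, 0.681, -0.191, 0.694]
contact_force: [-0.2, -0.5, -0.3]
width: 0.0006
t 4.93 q [-0.53  0.85 -0.15  1.49  0.83  1.73 -1.04] mach TCP [-67.8 -14.6  63.5] tip [-48.2 -14.6  53.5] pitch 27.0
F mach [ 0.53 -0.19 -0.33] w 0.6
t 4.98 q [-0.53  0.85 -0.15  1.49  0.83  1.73 -1.04] mach TCP [-67.6 -14.6  63.5] tip [-48.  -14.6  53.5] pitch 27.0
F mach [-0.47 -0.59 -0.33] w 0.5
```

View pics/t4.png

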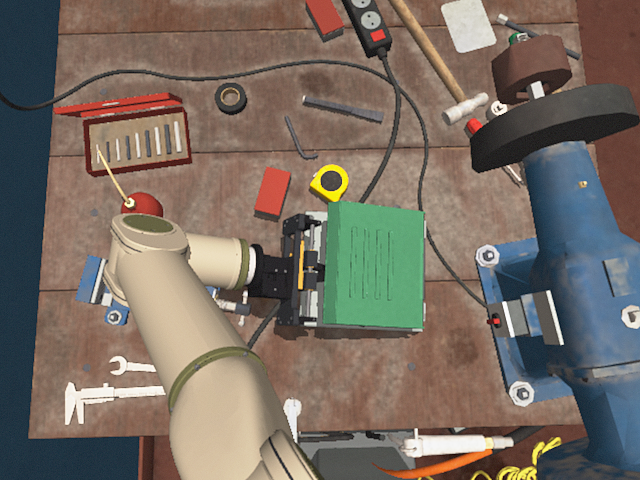

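```bash

python3 -m inch '[[0,0,0.003,0,0,0,0],[0,0,0.006,0,0,0,0],[0,0,0.009,0,0,0,0],[0,0,0.012,0,0,0,0],[0,0,0.015,0,0,0,0]]'
python3 - <<'E'
from h import *
st()
E
python3 -m inch '[[0,0,0.002,0,0,0,0],[0,0,0.004,0,0,0,0],[0,0,0.006,0,0,0,0],[0,0,0.008,0,0,0,0],[0,0,0.010,0,0,0,0]]'
python3 - <<'E'
from h import *
st()
E
```

```text
t: 5.4
tool_pos: [0.5721, 0.0768, 0.0636]
tool_rot: [-0.138, 0.68, -0.191, 0.694]
contact_force: [0.8, -0.1, -0.2]
width: 0.0
t 5.40 q [-0.52  0.87 -0.14  1.45  0.84  1.73 -1.02] mach TCP [-66.8   0.8  63.6] tip [-47.2   0.8  53.6] pitch 27.0
F mach [ 0.06  0.77 -0.22] w 0.0
t: 5.82
tool_pos: [0.5816, 0.076, 0.0636]
tool_rot: [-0.138, 0.681, -0.191, 0.694]
contact_force: [-4.1, 0.7, 0.9]
width: 0.0
t 5.82 q [-0.52  0.88 -0.14  1.43  0.84  1.74 -1.  ] mach TCP [-66.8  10.3  63.6] tip [-47.2  10.3  53.6] pitch 27.0
F mach [-0.41 -4.14  0.88] w 0.0
```

```bash

python3 -m inch '[[0,0,0.003,0,0,0,0],[0,0,0.006,0,0,0,0],[0,0,0.009,0,0,0,0],[0,0,0.012,0,0,0,0],[0,0,0.014,0,0,0,0]]'
python3 - <<'E'
from h import *
st(); snap('wrist','w5'); st(); snap('scene','s5'); st()
E
```

```text
t: 6.23
tool_pos: [0.5944, 0.0751, 0.0631]
tool_rot: [-0.137, 0.681, -0.192, 0.693]
contact_force: [-10.8, 1.2, 0.3]
width: 0.0006
t 6.23 q [-0.51  0.9  -0.13  1.39  0.85  1.74 -0.98] mach TCP [-66.8  23.1  63.1] tip [-47.2  23.   53.2] pitch 26.9
F mach [ -0.38 -10.89   0.28] w 0.6
t 6.28 q [-0.51  0.9  -0.13  1.39  0.85  1.74 -0.98] mach TCP [-66.9  23.4  63.1] tip [-47.3  23.3  53.1] pitch 27.0
F mach [-1.54 -8.5   0.78] w 0.5
t 6.33 q [-0.51  0.9  -0.13  1.39  0.85  1.74 -0.98] mach TCP [-67.1  23.3  63.1] tip [-47.4  23.2  53.1] pitch 27.0
F mach [-0.27 -8.99  0.42] w 0.8
```

View pics/w5.png

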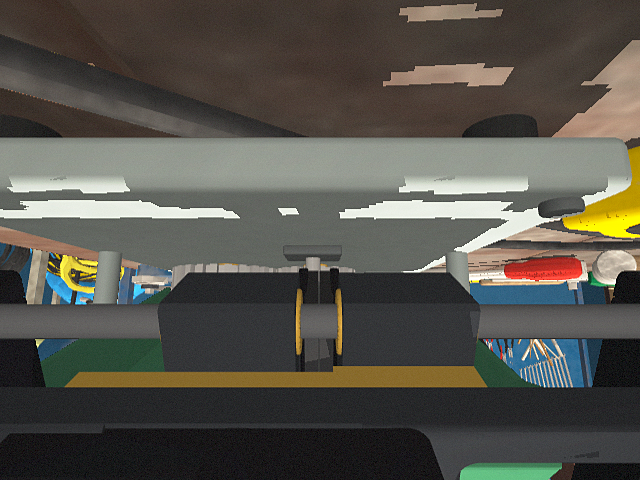

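```bash

python3 - <<'E'
import cv2,numpy as np
o=[]
for n,(x,y) in [('w2',(355,250)),('w3',(368,262)),('w5',(315,258))]:
    a=cv2.imread(f'pics/{n}.png')[y-30:y+30,x-50:x+50]; o.append(cv2.resize(a,(400,240),interpolation=cv2.INTER_CUBIC))
cv2.imwrite('pics/blk.png',np.vstack([np.hstack(o[:2]),np.hstack([o[2],o[2]*0])]))
E
```

```text
(no output)
```

View pics/blk.png

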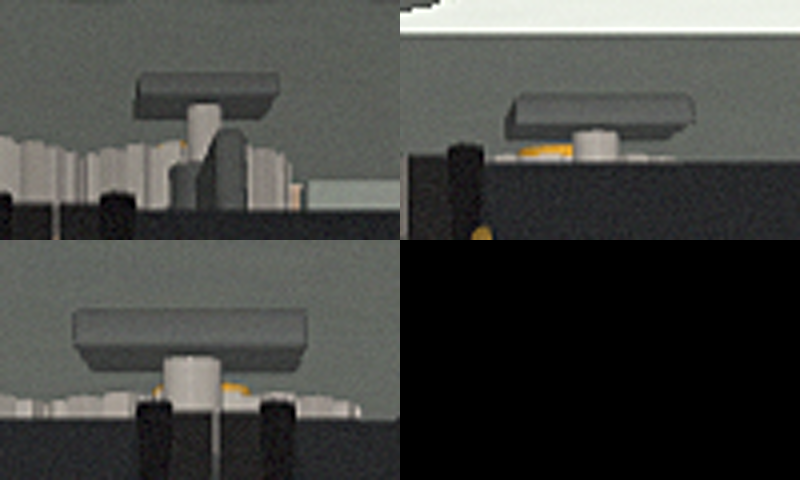

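```bash

python3 - <<'E'
from h import *
def xp(n,u,x):
    E=np.load(f'pics/{n}.npy'); c,d=ray('wrist',u,E); return Mc(c+d*((x-Mc(c)[0])/(d@mx)))*1e3
print('tab w2',xp('w2',(305+211/4,240),-.074),xp('w2',(305+243/4,240),-.074), 'pin w2',xp('w2',(305+188/4,245),-.024),xp('w2',(305+220/4,245),-.024))
print('pin w3',xp('w3',(318+173/4,264),-.024),xp('w3',(318+218/4,264),-.024))
print('pin w5',xp('w5',(265+163/4,264),-.024),xp('w5',(265+220/4,264),-.024))
print('posts w5',xp('w5',(109,270),-.01),xp('w5',(458,270),-.01))
print('tips w5',xp('w5',(265+138/4,270),-.047),xp('w5',(265+295/4,270),-.047))
E=np.load('pics/w5.npy');print(Mc(np.linalg.inv(E)[:3,3]))
E
```

```text
tab w2 [-74.      16.5653  42.    ] [-74.      22.6193  41.9865] pin w2 [-24.      16.7132  34.0092] [-24.      23.8552  33.9931]
pin w3 [-24.      16.2621  34.8923] [-24.      24.1617  34.9131]
pin w5 [-24.      16.0088  38.96  ] [-24.      23.7026  38.9395]
posts w5 [-10.     -97.9733  40.9999] [-10.     103.128   40.4549]
tips w5 [-47.      13.9253  44.6924] [-47.      32.6045  44.6417]
[-0.223   0.0235  0.0637]
```

```bash

python3 -m inch '[[0,0,0.002,0,0,0,0],[0,0,0.004,0,0,0,0],[0,0,0.006,0,0,0,0],[0,0,0.008,0,0,0,0],[0,0,0.008,0,0,0,0]]'
python3 - <<'E'
from h import *
st()
E
```

```text
t: 6.75
tool_pos: [0.6028, 0.0752, 0.063]
tool_rot: [-0.138, 0.681, -0.192, 0.693]
contact_force: [-8.0, 3.8, -0.9]
width: 0.0006
t 6.75 q [-0.51  0.91 -0.13  1.37  0.85  1.74 -0.97] mach TCP [-67.5  31.5  63. ] tip [-47.9  31.4  53. ] pitch 27.0
F mach [-3.2  -8.3  -0.91] w 0.6
```

```bash

python3 -m inch '[[0.0018,-0.0009,0.001,0,0,0,0],[0.0036,-0.0018,0.002,0,0,0,0],[0.0054,-0.0027,0.002,0,0,0,0],[0.0071,-0.0036,0.002,0,0,0,0],[0.0089,-0.0045,0.002,0,0,0,0]]'
python3 - <<'E'
from h import *
st()
E
python3 -m inch '[[0.0009,-0.00045,0,0,0,0,0],[0.0018,-0.0009,0,0,0,0,0],[0.0018,-0.0009,0,0,0,0,0],[0.0018,-0.0009,0,0,0,0,0],[0.0018,-0.0009,0,0,0,0,0]]'
python3 - <<'E'
from h import *
st()
E
```

```text
t: 7.17
tool_pos: [0.6048, 0.0761, 0.0716]
tool_rot: [-0.14, 0.681, -0.192, 0.692]
contact_force: [-2.8, 4.6, -9.8]
width: 0.0003
t 7.17 q [-0.51  0.9  -0.13  1.37  0.85  1.75 -0.96] mach TCP [-68.6  33.4  71.6] tip [-49.   33.4  61.5] pitch 27.2
F mach [-4.35 -3.14 -9.84] w 0.3
t: 7.58
tool_pos: [0.6048, 0.0761, 0.0736]
tool_rot: [-0.14, 0.681, -0.192, 0.692]
contact_force: [-2.7, 4.8, -7.8]
width: 0.0004
t 7.58 q [-0.51  0.9  -0.13  1.37  0.85  1.75 -0.95] mach TCP [-68.6  33.4  73.6] tip [-49.   33.4  63.5] pitch 27.2
F mach [-4.54 -3.01 -7.83] w 0.4
```

```bash

python3 -m inch '[[0.0009,-0.00045,0,0,0,0,0],[0.0018,-0.0009,0,0,0,0,0],[0.0027,-0.0013,0,0,0,0,0],[0.0036,-0.0018,0,0,0,0,0],[0.0036,-0.0018,0,0,0,0,0]]'
python3 - <<'E'
from h import *
st(); snap('scene','s6')
a=cv2.imread('pics/scene0.png')[190:390,210:440];b=cv2.imread('pics/s6.png')[190:390,210:440]
cv2.imwrite('pics/cmp.png',np.hstack([cv2.resize(a,(400,348)),cv2.resize(b,(400,348))]))
E
```

```text
t: 8.0
tool_pos: [0.6047, 0.076, 0.0774]
tool_rot: [-0.14, 0.681, -0.192, 0.692]
contact_force: [-3.7, 5.2, -9.7]
width: 0.0002
t 8.00 q [-0.51  0.89 -0.13  1.37  0.85  1.75 -0.95] mach TCP [-68.5  33.3  77.4] tip [-49.   33.3  67.3] pitch 27.2
F mach [-4.9  -4.1  -9.66] w 0.2
```

View pics/cmp.png

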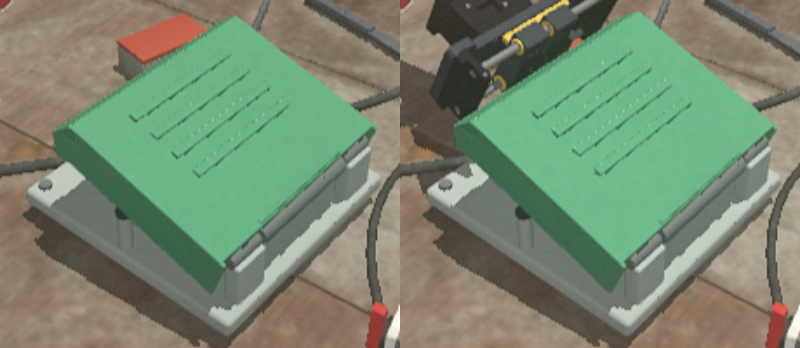

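```bash

python3 -m inch '[[0.0018,-0.0009,0,0,0,0,0],[0.0036,-0.0018,0,0,0,0,0],[0.0054,-0.0027,0,0,0,0,0],[0.0071,-0.0036,0,0,0,0,0],[0.0089,-0.0045,0,0,0,0,0]]'
python3 - <<'E'
from h import *
st()
E
python3 -m inch '[[0.0018,-0.0009,0,0,0,0,0],[0.0036,-0.0018,0,0,0,0,0],[0.0054,-0.0027,0,0,0,0,0],[0.0071,-0.0036,0,0,0,0,0],[0.0089,-0.0045,0,0,0,0,0]]'
python3 - <<'E'
from h import *
st(); snap('scene','s7')
a=cv2.imread('pics/scene0.png')[190:390,210:440];b=cv2.imread('pics/s7.png')[190:390,210:440]
cv2.imwrite('pics/cmp2.png',np.hstack([cv2.resize(a,(400,348)),cv2.resize(b,(400,348))]))
E
```

```text
t: 8.47
tool_pos: [0.6046, 0.076, 0.0873]
tool_rot: [-0.14, 0.682, -0.192, 0.692]
contact_force: [-4.0, 4.7, -10.1]
width: 0.0004
t 8.47 q [-0.51  0.88 -0.13  1.37  0.85  1.76 -0.94] mach TCP [-68.5  33.2  87.3] tip [-48.9  33.2  77.3] pitch 27.2
F mach [ -4.43  -4.36 -10.1 ] w 0.4
t: 8.88
tool_pos: [0.6046, 0.0759, 0.0972]
tool_rot: [-0.14, 0.682, -0.192, 0.692]
contact_force: [-4.0, 4.5, -10.0]
width: 0.0005
t 8.88 q [-0.51  0.87 -0.13  1.37  0.85  1.77 -0.93] mach TCP [-68.4  33.2  97.2] tip [-48.9  33.2  87.2] pitch 27.2
F mach [ -4.15  -4.3  -10.01] w 0.5
```

View pics/cmp2.png

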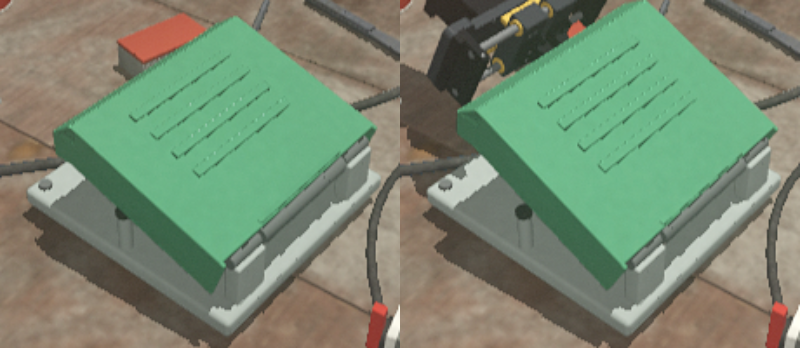

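```bash
cat >> h.py <<'E'
def tgt(phi,y=.033,press=0.,smin=27,ce=-.015):
    phi=np.radians(phi); th=max(np.radians(smin),phi+np.radians(3)); th=min(th,np.pi/2)
    psi=phi+np.arctan2(.018,.172); r=np.hypot(.018,.172)
    e=np.array([.090-r*np.cos(psi),.072+r*np.sin(psi)])
    u=np.array([np.cos(th),-np.sin(th)]); v=np.array([np.sin(th),np.cos(th)])
    p=e-ce*u-(.0095-press)*v
    return W([p[0],y,p[1]]),Rt(th)
def swing(phis,**k):
    T=toolT()
    for f in phis:
        p,R=tgt(f,**k); d=T[:3,:3].T@(p-T[:3,3]); rv=Rn.from_matrix(T[:3,:3].T@R).as_rotvec()
        print('phi',f,np.round(d,4).tolist(),np.round(rv,3).tolist(),'mach',np.round(Mc(p)*1e3,1))
E
python3 - <<'E'
from h import *
swing([7,8,9,10.5,12,13.5,15,17])
E
```

```text
phi 7 [-0.0024, 0.0001, -0.0003] [0.001, 0.002, -0.003] mach [-69.5  33.   95.6]
phi 8 [0.0005, -0.0006, -0.0003] [0.001, 0.002, -0.003] mach [-68.8  33.   98.5]
phi 9 [0.0035, -0.0013, -0.0003] [0.001, 0.002, -0.003] mach [-68.   33.  101.4]
phi 10.5 [0.0079, -0.0022, -0.0003] [0.001, 0.002, -0.003] mach [-66.8  33.  105.8]
phi 12 [0.0124, -0.003, -0.0003] [0.001, 0.002, -0.003] mach [-65.4  33.  110.1]
phi 13.5 [0.0169, -0.0036, -0.0003] [0.001, 0.002, -0.003] mach [-64.   33.  114.4]
phi 15 [0.0214, -0.0042, -0.0003] [0.001, 0.002, -0.003] mach [-62.4  33.  118.6]
phi 17 [0.0274, -0.0047, -0.0004] [0.001, 0.002, -0.003] mach [-60.2  33.  124.2]
```

```bash

python3 -m inch '[[0.0055,-0.0017,0,0,0,0,0],[0.011,-0.0028,0,0,0,0,0],[0.0165,-0.0036,0,0,0,0,0],[0.0214,-0.0042,0,0,0,0,0],[0.0274,-0.0047,0,0,0,0,0]]'
python3 - <<'E'
from h import *
st()
swing([17,19,21,23,25,27])
E
```

```text
t: 9.35
tool_pos: [0.604, 0.0676, 0.1245]
tool_rot: [-0.14, 0.682, -0.192, 0.692]
contact_force: [-4.7, 1.6, -4.4]
width: 0.0007
t 9.35 q [-0.5   0.82 -0.13  1.38  0.86  1.79 -0.9 ] mach TCP [-60.1  33.3 124.5] tip [-40.5  33.3 114.5] pitch 27.1
F mach [-1.28 -4.76 -4.41] w 0.7
phi 17 [-0.0003, 0.0001, -0.0003] [0.001, 0.002, -0.002] mach [-60.2  33.  124.2]
phi 19 [0.0057, -0.0003, -0.0003] [0.001, 0.002, -0.002] mach [-57.7  33.  129.7]
phi 21 [0.0118, -0.0004, -0.0003] [0.001, 0.002, -0.002] mach [-55.1  33.  135.2]
phi 23 [0.0178, -0.0003, -0.0003] [0.001, 0.002, -0.002] mach [-52.2  33.  140.5]
phi 25 [0.0236, -0.0002, -0.0003] [0.001, 0.002, 0.015] mach [-49.5  33.  145.6]
phi 27 [0.0291, -0.0, -0.0004] [0.001, 0.002, 0.05] mach [-46.8  33.  150.4]
```

```bash

python3 -m inch '[[0.0057,-0.0003,-0.001,0,0,0,0],[0.0118,-0.0004,-0.001,0,0,0,0],[0.0178,-0.0003,-0.001,0,0,0,0],[0.0236,-0.0002,-0.001,0,0,0.015,0],[0.0291,0,-0.001,0,0,0.05,0]]'
python3 - <<'E'
from h import *
st()
swing([27,29,31,33,35,37],y=.032)
E
```

```text
t: 9.77
tool_pos: [0.6028, 0.053, 0.1517]
tool_rot: [-0.156, 0.676, -0.208, 0.69]
contact_force: [-0.5, 0.3, -5.3]
width: 0.0005
t 9.77 q [-0.47  0.74 -0.13  1.42  0.85  1.77 -0.87] mach TCP [-45.4  33.2 151.7] tip [-26.4  33.2 140.7] pitch 29.9
F mach [-0.27 -0.54 -5.31] w 0.5
phi 27 [-0.0018, -0.0006, -0.0012] [0.001, 0.0, 0.002] mach [-46.8  32.  150.4]
phi 29 [0.0037, -0.0005, -0.0012] [0.001, -0.0, 0.037] mach [-44.   32.  155.1]
phi 31 [0.0092, -0.0002, -0.0012] [0.001, -0.0, 0.072] mach [-41.   32.  159.8]
phi 33 [0.0147, 0.0003, -0.0012] [0.001, -0.0, 0.107] mach [-37.9  32.  164.3]
phi 35 [0.0201, 0.0009, -0.0012] [0.001, -0.0, 0.142] mach [-34.6  32.  168.7]
phi 37 [0.0256, 0.0018, -0.0012] [0.001, -0.0, 0.177] mach [-31.1  32.  173. ]
```

```bash

python3 -m inch '[[0.0037,-0.0005,0,0,0,0.035,0],[0.0092,-0.0002,0,0,0,0.07,0],[0.0147,0.0003,0,0,0,0.105,0],[0.0201,0.0009,0,0,0,0.14,0],[0.0256,0.0018,0,0,0,0.175,0]]'
python3 - <<'E'
from h import *
st()
swing([37,39,41.5,44,46.5,49],y=.033)
snap('scene','s8')
E
```

```text
t: 10.18
tool_pos: [0.6018, 0.0377, 0.1739]
tool_rot: [-0.216, 0.654, -0.267, 0.674]
contact_force: [0.1, 0.3, -5.7]
width: 0.0001
t 10.18 q [-0.38  0.62 -0.17  1.47  0.77  1.67 -0.8 ] mach TCP [-30.1  33.3 173.9] tip [-13.3  33.3 159.8] pitch 40.0
F mach [-0.3   0.06 -5.71] w 0.1
phi 37 [-0.0014, -0.0002, -0.0003] [0.001, -0.002, -0.0] mach [-31.1  33.  173. ]
phi 39 [0.0041, -0.0001, -0.0003] [0.001, -0.002, 0.035] mach [-27.6  33.  177.1]
phi 41.5 [0.011, 0.0003, -0.0003] [0.001, -0.002, 0.078] mach [-22.9  33.  182.2]
phi 44 [0.0178, 0.0009, -0.0003] [0.001, -0.002, 0.122] mach [-17.9  33.  187. ]
phi 46.5 [0.0246, 0.0019, -0.0003] [0.001, -0.003, 0.165] mach [-12.8  33.  191.6]
phi 49 [0.0314, 0.0032, -0.0002] [0.001, -0.003, 0.209] mach [ -7.5  33.  196. ]
```

View pics/s8.png

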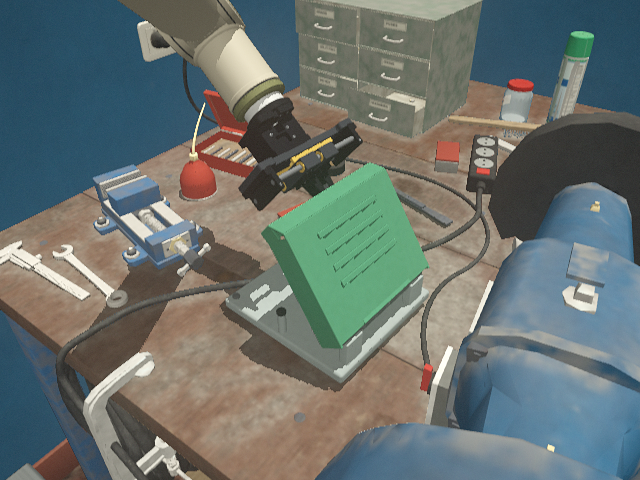

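The scene view shows the hood about 38° up, with its near top corner around (268,230). The arm is clear of everything else, so I'll keep swinging.

```bash

python3 -m inch '[[0.0041,-0.0001,0,0,0,0.035,0],[0.011,0.0003,0,0,0,0.078,0],[0.0178,0.0009,0,0,0,0.122,0],[0.0246,0.0019,0,0,0,0.165,0],[0.0314,0.0032,0,0,0,0.209,0]]'
python3 - <<'E'
from h import *
st()
swing([49,51,53.5,56,58.5,61],y=.033)
E
```

```text
t: 10.65
tool_pos: [0.6, 0.0162, 0.1956]
tool_rot: [-0.286, 0.623, -0.334, 0.647]
contact_force: [0.9, 0.5, -3.6]
width: 0.0002
t 10.65 q [-0.26  0.48 -0.2   1.51  0.65  1.55 -0.68] mach TCP [ -8.5  33.1 195.6] tip [  5.   33.1 178.3] pitch 52.0
F mach [-0.56  0.82 -3.65] w 0.2
phi 49 [0.001, 0.0004, -0.0001] [-0.0, -0.001, -0.0] mach [ -7.5  33.  196. ]
phi 51 [0.0065, 0.0004, -0.0001] [-0.0, -0.001, 0.035] mach [ -3.1  33.  199.3]
phi 53.5 [0.0134, 0.0008, -0.0001] [-0.0, -0.001, 0.078] mach [  2.5  33.  203.2]
phi 56 [0.0202, 0.0015, -0.0001] [-0.0, -0.001, 0.122] mach [  8.3  33.  206.9]
phi 58.5 [0.027, 0.0024, -0.0001] [-0.0, -0.001, 0.165] mach [ 14.3  33.  210.3]
phi 61 [0.0338, 0.0037, -0.0001] [-0.0, -0.001, 0.209] mach [ 20.4  33.  213.5]
```

```bash

python3 -m inch '[[0.0065,0.0004,0,0,0,0.035,0],[0.0134,0.0008,0,0,0,0.078,0],[0.0202,0.0015,0,0,0,0.122,0],[0.027,0.0024,0,0,0,0.165,0],[0.0338,0.0037,0,0,0,0.209,0]]'
python3 - <<'E'
from h import *
st()
swing([61,63,65.5,68,70.5,73],y=.033)
E
```

```text
t: 11.07
tool_pos: [0.5978, -0.0127, 0.2138]
tool_rot: [-0.352, 0.585, -0.397, 0.614]
contact_force: [1.3, 2.2, -4.1]
width: 0.0005
t 11.07 q [-0.11  0.38 -0.22  1.54  0.5   1.44 -0.52] mach TCP [ 20.5  33.2 213.8] tip [ 30.1  33.2 194. ] pitch 64.0
F mach [-2.34  1.17 -4.12] w 0.5
phi 61 [-0.0002, 0.0002, -0.0002] [-0.001, -0.001, 0.0] mach [ 20.4  33.  213.5]
phi 63 [0.0053, 0.0003, -0.0001] [-0.001, -0.001, 0.035] mach [ 25.4  33.  215.9]
phi 65.5 [0.0122, 0.0007, -0.0001] [-0.001, -0.001, 0.079] mach [ 31.7  33.  218.5]
phi 68 [0.019, 0.0014, -0.0001] [-0.001, -0.001, 0.122] mach [ 38.2  33.  220.9]
phi 70.5 [0.0259, 0.0023, -0.0001] [-0.001, -0.001, 0.166] mach [ 44.7  33.  223.1]
phi 73 [0.0326, 0.0036, -0.0001] [-0.001, -0.001, 0.21] mach [ 51.3  33.  224.9]
```

```bash

python3 -m inch '[[0.0053,0.0003,0,0,0,0.035,0],[0.0122,0.0007,0,0,0,0.079,0],[0.019,0.0014,0,0,0,0.122,0],[0.0259,0.0023,0,0,0,0.166,0],[0.0326,0.0036,0,0,0,0.21,0]]'
python3 - <<'E'
from h import *
st()
swing([73,75,77.5,80,82.5,85,87,88.8,90],y=.033)
snap('scene','s9')
E
```

```text
t: 11.48
tool_pos: [0.5955, -0.0435, 0.2252]
tool_rot: [-0.414, 0.54, -0.456, 0.574]
contact_force: [0.9, 2.4, -2.3]
width: 0.0005
t 11.48 q [ 0.04  0.31 -0.22  1.56  0.31  1.35 -0.32] mach TCP [ 51.4  33.2 225.2] tip [ 56.7  33.2 203.9] pitch 76.0
F mach [-2.42  0.71 -2.32] w 0.5
phi 73 [-0.0001, 0.0003, -0.0002] [-0.002, -0.001, -0.0] mach [ 51.3  33.  224.9]
phi 75 [0.0054, 0.0004, -0.0001] [-0.002, -0.001, 0.035] mach [ 56.7  33.  226.2]
phi 77.5 [0.0123, 0.0007, -0.0001] [-0.002, -0.001, 0.078] mach [ 63.5  33.  227.5]
phi 80 [0.0191, 0.0014, -0.0001] [-0.002, -0.001, 0.122] mach [ 70.3  33.  228.5]
phi 82.5 [0.0259, 0.0024, -0.0001] [-0.002, -0.001, 0.166] mach [ 77.1  33.  229.2]
phi 85 [0.0327, 0.0036, -0.0001] [-0.002, -0.001, 0.209] mach [ 84.   33.  229.6]
phi 87 [0.038, 0.0048, -0.0001] [-0.002, -0.001, 0.244] mach [ 89.5  33.  229.7]
phi 88.8 [0.0432, 0.0065, -0.0001] [-0.002, -0.001, 0.244] mach [ 94.9  33.  229.3]
phi 90 [0.0466, 0.0077, -0.0001] [-0.002, -0.001, 0.244] mach [ 98.5  33.  229. ]
```

View pics/s9.png

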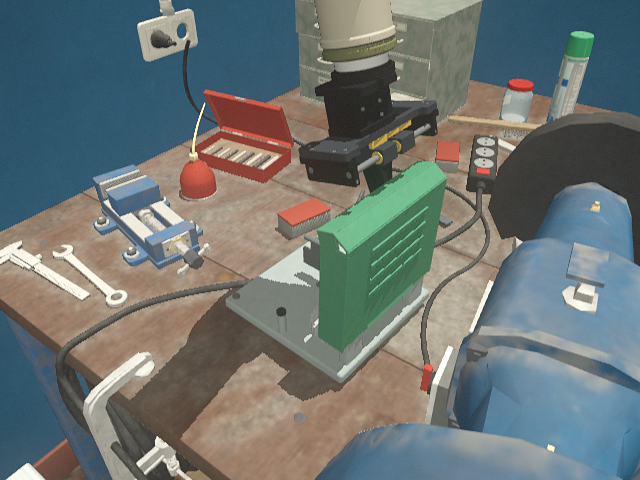

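```bash

python3 -m inch '[[0.0054,0.0004,0,0,0,0.035,0],[0.0123,0.0007,0,0,0,0.078,0],[0.0191,0.0014,0,0,0,0.122,0],[0.0259,0.0024,0,0,0,0.166,0],[0.029,0.003,0,0,0,0.187,0]]'
python3 - <<'E'
from h import *
st()
swing([83.7,85,86,87,88,88.8,90],y=.033)
E
```

```text
t: 11.95
tool_pos: [0.593, -0.074, 0.2293]
tool_rot: [-0.465, 0.495, -0.505, 0.534]
contact_force: [0.8, 2.0, 0.4]
width: 0.0006
t 11.95 q [ 0.18  0.29 -0.21  1.55  0.12  1.31 -0.12] mach TCP [ 81.9  33.  229.3] tip [ 83.3  33.  207.3] pitch 86.6
F mach [-2.04  0.65  0.44] w 0.6
phi 83.7 [-0.0015, -0.0003, -0.0] [-0.001, -0.004, 0.002] mach [ 80.4  33.  229.4]
phi 85 [0.002, -0.0002, -0.0] [-0.001, -0.004, 0.024] mach [ 84.   33.  229.6]
phi 86 [0.0048, -0.0001, -0.0] [-0.001, -0.004, 0.042] mach [ 86.7  33.  229.7]
phi 87 [0.0075, -0.0, 0.0] [-0.001, -0.004, 0.059] mach [ 89.5  33.  229.7]
phi 88 [0.0105, 0.0004, 0.0] [-0.001, -0.004, 0.059] mach [ 92.5  33.  229.5]
phi 88.8 [0.0129, 0.0007, 0.0] [-0.001, -0.004, 0.059] mach [ 94.9  33.  229.3]
phi 90 [0.0165, 0.0012, 0.0] [-0.001, -0.004, 0.059] mach [ 98.5  33.  229. ]
```

```bash

python3 -m inch '[[0.002,0,0,0,0,0.024,0],[0.004,0,0,0,0,0.042,0],[0.006,0,0,0,0,0.059,0],[0.008,0,0,0,0,0.059,0],[0.0095,0,0,0,0,0.059,0]]'
python3 - <<'E'
from h import *
st()
E
python3 -m inch '[[0.001,0,0,0,0,0,0],[0.002,0,0,0,0,0,0],[0.003,0,0,0,0,0,0],[0.004,0,0,0,0,0,0],[0.004,0,0,0,0,0,0]]'
python3 - <<'E'
from h import *
st(); snap('scene','s10')
E
```

```text
t: 12.37
tool_pos: [0.5925, -0.0817, 0.2292]
tool_rot: [-0.48, 0.481, -0.518, 0.519]
contact_force: [2.3, 1.9, -0.6]
width: 0.0004
t 12.37 q [ 0.23  0.29 -0.2   1.55  0.06  1.31 -0.06] mach TCP [ 89.6  33.1 229.2] tip [ 89.7  33.1 207.2] pitch 89.9
F mach [-2.09  2.19 -0.63] w 0.4
t: 12.78
tool_pos: [0.5923, -0.0835, 0.2291]
tool_rot: [0.481, -0.481, 0.518, -0.518]
contact_force: [1.0, 7.6, -1.0]
width: 0.0003
t 12.78 q [ 0.23  0.29 -0.2   1.55  0.06  1.31 -0.05] mach TCP [ 91.4  33.  229.1] tip [ 91.4  33.  207.1] pitch 89.9
F mach [-7.61  0.4  -1.  ] w 0.3
```

View pics/s10.png

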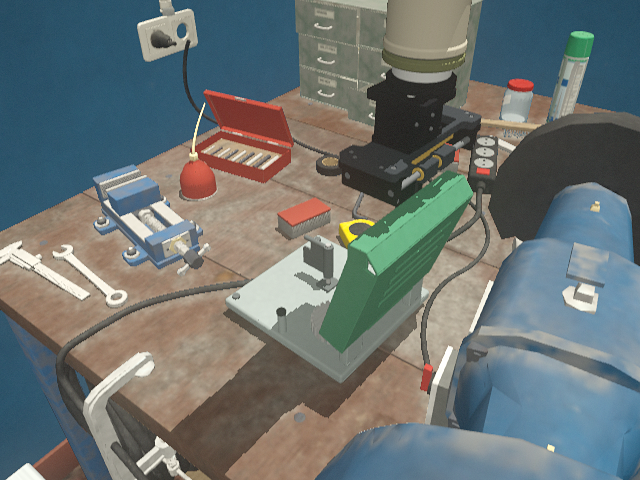

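```bash

python3 -m inch '[[0.001,0,0,0,0,0,0],[0.002,0,0,0,0,0,0],[0.002,0,0,0,0,0,0],[0.002,0,0,0,0,0,0],[0.002,0,0,0,0,0,0]]'
python3 - <<'E'
from h import *
st(); snap('wrist','w11'); snap('top','t11')
E
```

```text
t: 13.25
tool_pos: [0.5923, -0.0835, 0.2291]
tool_rot: [0.482, -0.481, 0.519, -0.517]
contact_force: [2.1, 12.5, -1.9]
width: 0.0005
t 13.25 q [ 0.23  0.29 -0.2   1.55  0.06  1.31 -0.05] mach TCP [ 91.5  32.9 229.1] tip [ 91.4  33.  207.1] pitch 89.8
F mach [-12.59   1.11  -1.94] w 0.5
```

View pics/w11.png

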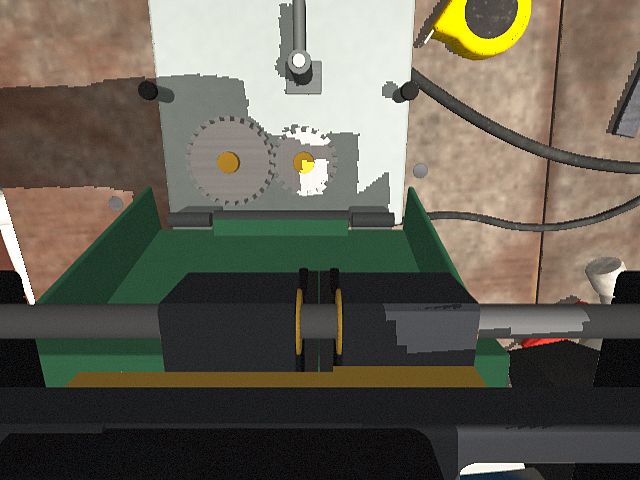

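View pics/t11.png

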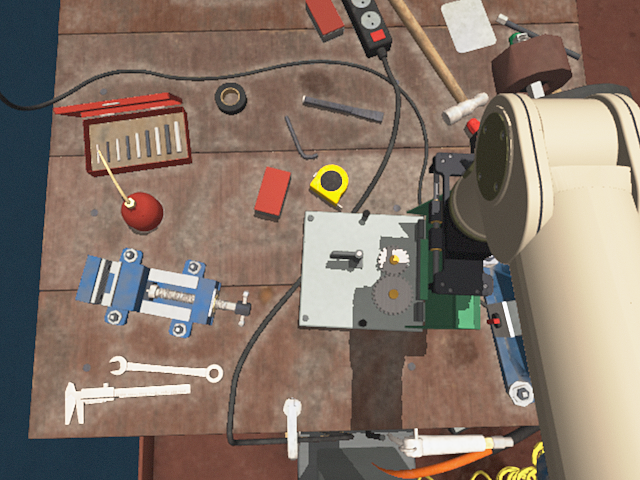

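```bash

python3 -m inch '[[-0.006,0,0,0,0,0,0],[-0.016,0,0,0,0,0,0],[-0.03,0,0,0,0,0,0],[-0.05,0,0,0,0,0,0],[-0.08,0,0,0,0,0,0]]'
python3 -m inch '[[-0.02,-0.02,0,0,0,0,0],[-0.04,-0.04,0,0,0,0,0],[-0.05,-0.07,0,0,0,0,0],[-0.05,-0.1,0,0,0,0,0],[-0.05,-0.1,0,0,0,0,0]]'
python3 - <<'E'
from h import *
st(); snap('scene','s12'); snap('wrist','w12'); st()
for a in ('s12',): pass
import numpy as np
u=cv2.imread('pics/top0.png'); im,_=snap('top','t12'); v=cv2.imread('pics/t12.png')
print('diff tape/block region', np.abs(u[160:222,250:352].astype(int)-v[160:222,250:352]).mean(2)[:40].mean())
E
```

```text
t: 13.77
tool_pos: [0.5982, -0.0099, 0.2293]
tool_rot: [-0.479, 0.48, -0.519, 0.521]
contact_force: [0.1, -0.8, 0.6]
width: 0.0003
t: 14.18
tool_pos: [0.6035, 0.0435, 0.3357]
tool_rot: [-0.483, 0.478, -0.516, 0.521]
contact_force: [0.8, 0.0, 1.2]
width: 0.001
t 14.18 q [ 0.06  0.27 -0.27  1.36  0.07  1.51 -0.27] mach TCP [-36.   34.5 335.7] tip [-36.   34.8 313.7] pitch 89.5
F mach [-0.07  0.75  1.21] w 1.0
t 14.28 q [ 0.07  0.27 -0.27  1.37  0.07  1.51 -0.27] mach TCP [-34.6  33.6 330.4] tip [-34.5  33.7 308.4] pitch 89.8
F mach [ 0.36 -0.7  -0.95] w 0.4
diff tape/block region 23.728676470588237
```

View pics/s12.png

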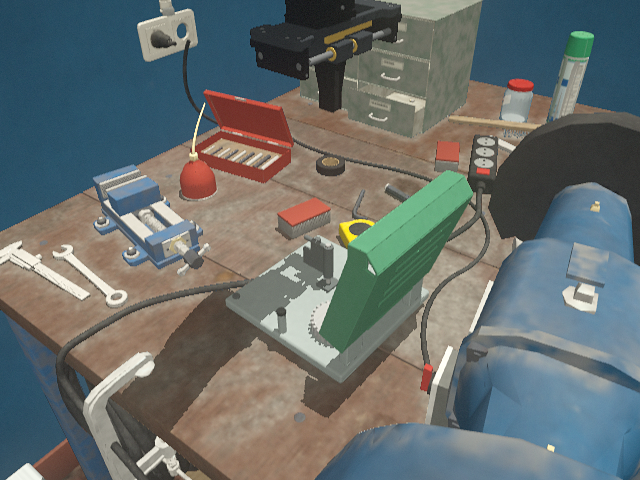

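View pics/t12.png

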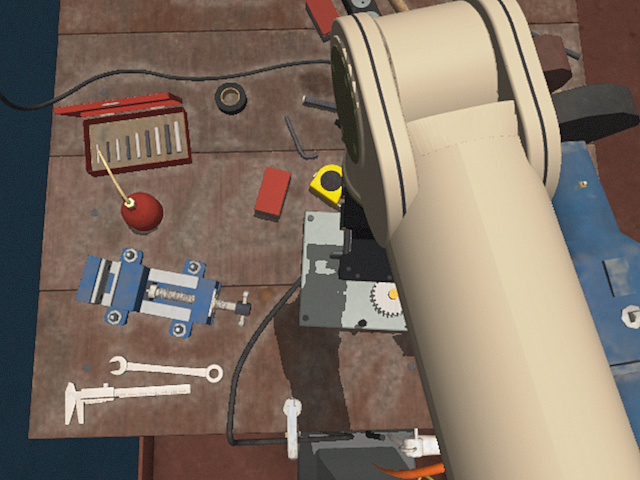

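View pics/w12.png

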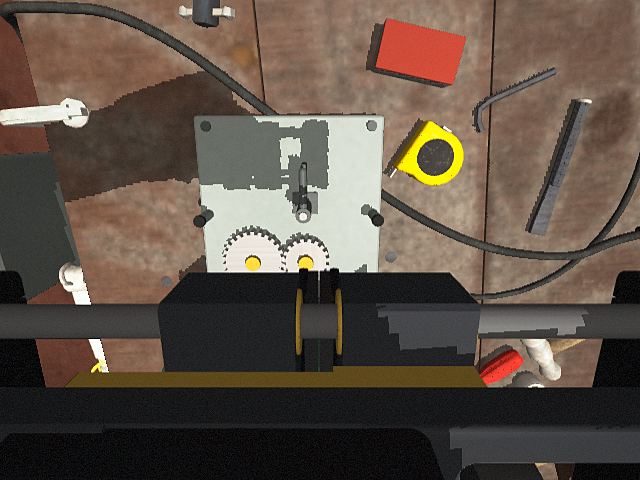

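```bash
python3 -m inch '[[0,0,0,0,0,0,0],[0,0,0,0,0,0,0],[0,0,0,0,0,0,0],[0,0,0,0,0,0,0],[0,0,0,0,0,0,0]]'
python3 - <<'E'
from h import *
im,_=snap('scene','s13'); st()
a=cv2.imread('pics/s13.png')
for n in('s10','s12'):
    b=cv2.imread(f'pics/{n}.png'); print(n,np.abs(a[210:370,330:400].astype(int)-b[210:370,330:400]).mean())
u=cv2.imread('pics/top0.png').astype(int); v=cv2.imread('pics/t11.png').astype(int)
print('tape/block t0 vs t11',np.abs(u[160:205,250:352]-v[160:205,250:352]).mean())
for ph,col in((88.8,(255,0,255)),(83,(0,255,255))):
    psi=np.radians(ph)+np.arctan2(18,172); 
    for y in(-.105,.105):
        p=proj('scene',W([.09-.173*np.cos(psi),y,.072+.173*np.sin(psi)]))[0]; cv2.circle(a,tuple(int(round(t)) for t in p),2,col,-1); print(ph,p)
cv2.imwrite('pics/s13c.png',cv2.resize(a[160:370,300:500],None,fx=3,fy=2.8))
E
```

```text
t: 14.75
tool_pos: [0.6019, 0.0419, 0.3289]
tool_rot: [-0.48, 0.481, -0.519, 0.519]
contact_force: [-0.1, -0.3, 0.9]
width: 0.0003
t 14.80 q [ 0.07  0.27 -0.27  1.37  0.07  1.51 -0.27] mach TCP [-34.4  33.1 329. ] tip [-34.4  33.1 307. ] pitch 89.9
F mach [-0.21  0.03  0.27] w 0.1
s10 7.840327380952381
s12 1.5680059523809524
tape/block t0 vs t11 4.214233841684822
88.8 [346.7748 243.7112]
88.8 [447.4617 169.0244]
83 [334.0337 236.9239]
83 [435.7493 164.4167]
```

View pics/s13c.png

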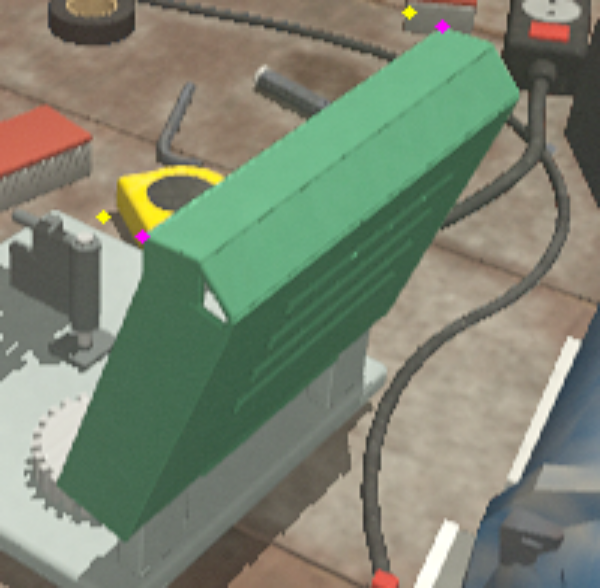

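```bash
python3 - <<'E'
from cell import env
print(env.finish_job())
E
```

```text
the job is handed in; nothing more can be done
None
```

The hood is standing fully open, the gripper has let go and backed well clear, and the job is handed in at about 14.8 s of the 48 s.

**What I did:** I reached in under the front edge with the closed fingers and met the catch near machine y = +20 mm. I pushed it about 25 mm away from the robot, to roughly 0.85 rad, at up to about 11 N sideways. Keeping it aside, I lifted the edge about 25 mm at around 10 N with no sign of jamming. I then swung the hood up to its stop.

**What the last checks showed:**
- **Stop reached:** a further 2 mm push at the top moved nothing; the force only rose from 7.6 to 12.6 N.
- **Hood angle:** in the scene view both front-edge corners match the projection for 1.55 rad (88.8°), and the hood did not move visibly after release.
- **Contact:** forces at the end were under 1 N, with the gripper about 120 mm away from the hood.

**What disagreed:**
- **Tape and block:** an automatic picture comparison of that area gave 23.7 because the arm was in the way. Against a clear earlier picture it gave 4.2, and both things look unmoved.
- **Catch position:** my first estimate, y = 13.5 mm, came from an outdated wrist pose. I corrected it to about 20 mm before lifting.
- **Catch force:** the sideways force, 8 to 11 N, was higher than the 3 to 7 N stated. The fingertips were touching nearer the pin, with some friction.

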